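Pack the offcut up level with the right spacer

TASK

Pack the pine offcut up so that it lies level: from the sloping rack take the one aluminium spacer whose thickness brings the fixed beech block up to the same height as the round steel rest standing right beside it, and set it down squarely on the middle of the beech block. Then lay the pine offcut flat and lengthwise across that spacer and that rest, in line with them and resting on both. Leave the other two spacers where they lie in the rack, and do not disturb the things around.

Things in the scene. Friction and masses are not known exactly. Their poses are not given: they have to be found in the camera images.
- spacer_16: loose plain aluminium spacer block, 50 (x) x 40 (y) x 16 (z, thickness) mm, with two dark plugged holes in its top face; starts lying on its underside on the sloping face of the rack; origin at the centre of the underside, z out of the top face
- spacer_23: loose plain aluminium spacer block, 50 (x) x 40 (y) x 23 (z, thickness) mm, with two dark plugged holes in its top face; starts lying on its underside on the sloping face of the rack; origin at the centre of the underside, z out of the top face
- spacer_30: loose plain aluminium spacer block, 50 (x) x 40 (y) x 30 (z, thickness) mm, with two dark plugged holes in its top face; starts lying on its underside on the sloping face of the rack; origin at the centre of the underside, z out of the top face
- rack: fixed plywood rack 100 (x) x 232 (y) x 75 (z) mm, origin at the centre of its underside; its face rises 34 degrees toward its +x, with an 8 mm ledge along the lower edge; the spacers rest against it side by side, 75 mm apart along y, in any order. Obstacles: a fixed rip fence 68 mm high along x 0.32 to 0.70 at y -0.075 to -0.04; a fixed raised saw blade at y about 0.29
- block: fixed beech block 60 x 60 x 30 (z) mm, flat on the bench; origin at the centre of its underside, +x points at the rest beside it
- rest_53: round steel rest fixed to the bench, upright, top 30 mm across and 53 mm above the bench, foot flange 42 mm across and 6 mm high; origin at the centre of its underside. One of the two rests stands about 55 mm (centre to centre) from the beech block, the other is a spare standing elsewhere
- rest_60: round steel rest fixed to the bench, upright, top 30 mm across and 60 mm above the bench, foot flange 42 mm across and 6 mm high; origin at the centre of its underside. One of the two rests stands about 55 mm (centre to centre) from the beech block, the other is a spare standing elsewhere
- workpiece: the pine offcut, loose, 100 (x) x 45 (y) x 22 (z) mm, lying flat on the bench; origin at the centre of its underside
- screw_box: bystander: small closed carton 50 x 70 x 42 mm, origin at the centre of its underside
- tape_measure: bystander: rust-red tape measure 35 x 73 x 55 mm, origin at its underside
- sanding_block: bystander: cork sanding block 112 x 64 x 27 mm, origin at the centre of its underside
Things that resemble listed ones, but are neither listed nor needed, are in the scene too. Leave any green look-alike of the rest_60 alone. Leave any pink or yellow look-alike of the spacer_23 alone.

How it is judged (in metres and radians):
On the way:
1. the fitting spacer lies squarely on the middle of the beech block, let go, before the offcut is laid on it (((horizontal distance between rest_53 and block below 0.08 m and horizontal distance between spacer_23 and block below 0.01 m and z of spacer_23 in the frame of block between 0.027 and 0.033 m and angle between spacer_23's own z axis and vertical below 0.05 rad and (angle between the x axis of spacer_23 and the x axis of block, either way round below 0.14 rad or angle between the y axis of spacer_23 and the x axis of block, either way round below 0.14 rad) and contact force between the fingers and spacer_23 below 0.05 N and contact force between workpiece and spacer_23 below 0.01 N) or (horizontal distance between rest_60 and block below 0.08 m and horizontal distance between spacer_30 and block below 0.01 m and z of spacer_30 in the frame of block between 0.027 and 0.033 m and angle between spacer_30's own z axis and vertical below 0.05 rad and (angle between the x axis of spacer_30 and the x axis of block, either way round below 0.14 rad or angle between the y axis of spacer_30 and the x axis of block, either way round below 0.14 rad) and contact force between the fingers and spacer_30 below 0.05 N and contact force between workpiece and spacer_30 below 0.01 N))), for 0.2 s.
At the end, for the whole second after the job is handed in: Fitting spacer (23 mm for the 53 mm rest, 30 for 60) flat on the block, centred to 10 mm, square to 8 degrees. Offcut at rest on it and the rest beside it, level to 2.3 degrees, in line to 11 degrees and 14 mm, its middle 8 to 47 mm from the block's toward the rest. Other spacers within 30 mm (((horizontal distance between rest_53 and block below 0.08 m and horizontal distance between spacer_23 and block below 0.01 m and z of spacer_23 in the frame of block between 0.027 and 0.033 m and angle between spacer_23's own z axis and vertical below 0.05 rad and (angle between the x axis of spacer_23 and the x axis of block, either way round below 0.14 rad or angle between the y axis of spacer_23 and the x axis of block, either way round below 0.14 rad) and contact force between workpiece and spacer_23 above 0.03 N and contact force between workpiece and rest_53 above 0.03 N and angle between workpiece's own z axis and vertical below 0.04 rad and angle between the x axis of workpiece and the x axis of block, either way round below 0.2 rad and y of workpiece in the frame of block between -0.014 and 0.014 m and x of workpiece in the frame of block between 0.008 and 0.047 m and linear speed of each of workpiece, spacer_23 below 0.01 m/s and distance of each of spacer_16, spacer_30 from where it was at the start of the episode below 0.03 m) or (horizontal distance between rest_60 and block below 0.08 m and horizontal distance between spacer_30 and block below 0.01 m and z of spacer_30 in the frame of block between 0.027 and 0.033 m and angle between spacer_30's own z axis and vertical below 0.05 rad and (angle between the x axis of spacer_30 and the x axis of block, either way round below 0.14 rad or angle between the y axis of spacer_30 and the x axis of block, either way round below 0.14 rad) and contact force between workpiece and spacer_30 above 0.03 N and contact force between workpiece and rest_60 above 0.03 N and angle between workpiece's own z axis and vertical below 0.04 rad and angle between the x axis of workpiece and the x axis of block, either way round below 0.2 rad and y of workpiece in the frame of block between -0.014 and 0.014 m and x of workpiece in the frame of block between 0.008 and 0.047 m and linear speed of each of workpiece, spacer_30 below 0.01 m/s and distance of each of spacer_16, spacer_23 from where it was at the start of the episode below 0.03 m))); the robot touches nothing.
It fails at once if the carton is disturbed (moved more than 30 mm) (distance of screw_box from where it was at the start of the episode above 0.03 m).
It fails at once if the tape measure is disturbed (moved more than 30 mm) (distance of tape_measure from where it was at the start of the episode above 0.03 m).
It fails at once if the sanding block is disturbed (moved more than 30 mm) (distance of sanding_block from where it was at the start of the episode above 0.03 m).
It also fails if it takes over 64 s, if anything falls off the work surface, if the arm or the gripper's body presses on something with over 40 N, if the wrist force passes 120 N, or if a joint passes its speed limit or range.

ROBOT

A 6-joint arm with a two-finger parallel gripper is mounted at the origin on a cart in front of the work surface, level with it; the furniture and walls round the work are solid. World frame = base frame: x ahead of the robot, y to its left, z up, the work surface at z = 0. Lengths are in mm, angles in rad, forces in N, time in s.
With the tool pointing down it reaches from about 250 to 850 mm from the base axis. Payload 12.5 kg.
Tool frame: the origin (TCP) lies between the finger pads; the fingertips stand 11 mm ahead of it and the grasp point (between the pads) lies 8 mm behind it; z points along the fingers, y is the line along which they close (so a half turn about z gives the same grasp; the last joint's range is limited). The gripper opens to 93 mm and grips with 3 to 60 N. Pads are 15 mm wide; open, the fingers measure 128 mm over their backs; the gripper's body (75 mm by 188 mm) begins 65 mm behind the grasp point.
Start: joints at [1.156, 0.351, 1.652, -0, 1.139, -0.085], TCP at [178.088, 520.355, 229.633] pointing down, gripper open.
Joint ranges: [-2.75, 2.75], [-0.79, 2.1], [0.01, 2.65], [-1.57, 4.71], [0.07, 3.14], [-2.87, 2.87]. Speed limits (rad/s): [2.22, 2.22, 2.79, 3.14, 3.14, 3.14].

INTERFACE

Orientations are given as a rotation vector (axis times angle).
In Python, from bench import env, get_image gives the robot as it stands.
- The arm moves only by the tool move_arm, never from a script. Its argument "plan" is a list of rows, each an object with "linear": the shift along the tool's x, y, z in mm, a list of three; "turn": the turn, a rotation vector about the tool's x, y, z in degrees, a list of three; "claw": the opening, from 0 (shut) to 1 (fully open). In form: [{"linear": [dx, dy, dz], "turn": [rx, ry, rz], "claw": claw}, ...]. A call has 1 to 20 rows; each row is the pose to reach, as a shift and turn from the pose commanded when the call began, along the tool's axes at that moment; what a row does not reach only later rows make up. A row lasts 1/8 s, in which the tool goes at most 62.5 mm and 10.7 degrees, less where a joint would pass 70% of its speed; a pose out of reach is approached as far as the arm can. A call with a gripper value outside its range is refused whole. The fingers move at their own pace and stop on an object; the grip force is fixed at half the most. Time passes only in rows, so rows that repeat a pose let the fingers close. It gives the time, the measured TCP pose, the force, the opening and the grip force at its end, in the units of the state.
- env.read_state(): the state, without advancing time (a new reading comes with each control period).
- get_image(name): name is "scene" or "top" or "wrist"; returns a dict with "frame" (480x640x3 uint8, red, green, blue), "z_map" (480x640 float32, mm along the optical axis (not along the pixel's ray), 0 where there is no reading), "mtx" (3x3 intrinsics, pixels), "pose" (4x4, takes a point from camera to world coordinates). Camera axes: x right, y down, z forward; pixel columns grow to the right and rows downward; lengths in mm; the calibration is good to about 2 mm. A picture is of the moment at which its call begins.
- env.job_done(): hands the job in; it is judged then, once.
The state is a dict: "t": time; "joint_pos": joint angles; "dq": joint speeds; "joint_torque": joint torques, N m; "tcp_pos": TCP position; "orientation": TCP orientation; "ft_force": force on the tool from outside, world axes, zero at the start; "ft_torque": the same for the moment, N m; "opening": finger opening in mm; "grasp_force": force on a finger pad.
Only numpy, scipy, OpenCV 4.12 (cv2) and the standard library are available. Lean on these libraries where they do the work, as an engineer would, in place of code of your own. Each camera call takes 0.05 s, during which the arm holds its last target. There are 200 camera calls.

## Working session

There is one attempt and no reset: what is moved stays moved. The work goes in short steps, Python scripts to look and compute and a tool call to move; the robot and the scene stay as the last step left them, time stands still between calls to the robot, and variables do not carry over. Pictures are saved under pics/ and viewed, at most 10 in all, crops included, and the job is handed in when it is done.

Besides the shell and the picture viewer there is one more tool, called as a command line: name --argument value ..., lists and objects as JSON in quotes. move_arm: Moves the arm, as the interface text tells. Its arguments: {"type":"object","properties":{"plan":{"type":"array"}},"required":["plan"]}

```bash
mkdir -p pics; ls; python3 - <<'E'
from bench import env,get_image
import cv2,numpy as np,pickle
for n in("scene","top"):
    d=get_image(n); cv2.imwrite(f"pics/{n}0.png",d["frame"][...,::-1]); pickle.dump(d,open(f"{n}0.pkl","wb"))
    print(n,d["pose"].round(2).tolist(),d["mtx"].tolist())
s=env.read_state();print(s["t"],s["tcp_pos"],s["orientation"],s["opening"])
E
```

```text
pics
scene [[-0.86, 0.28, -0.43, 1187.07], [0.51, 0.49, -0.71, 1081.28], [0.01, -0.83, -0.56, 919.15], [0.0, 0.0, 0.0, 1.0]] [[585.0023754880981, 0.0, 311.4400404750428], [0.0, 585.0023754880981, 240.9207123163279], [0.0, 0.0, 1.0]]
top [[-0.0, -0.98, 0.2, 291.09], [-1.0, -0.0, -0.01, -22.4], [0.01, -0.2, -0.98, 1250.57], [0.0, 0.0, 0.0, 1.0]] [[548.2319895033515, 0.0, 324.4595292947335], [0.0, 548.2319895033515, 231.32064618457628], [0.0, 0.0, 1.0]]
0.1 [177.97798495 520.09681184 229.14380426] [-5.15609111e-01 -3.09874319e+00  1.61032127e-03] 92.93979049272549
```

View pics/scene0.png

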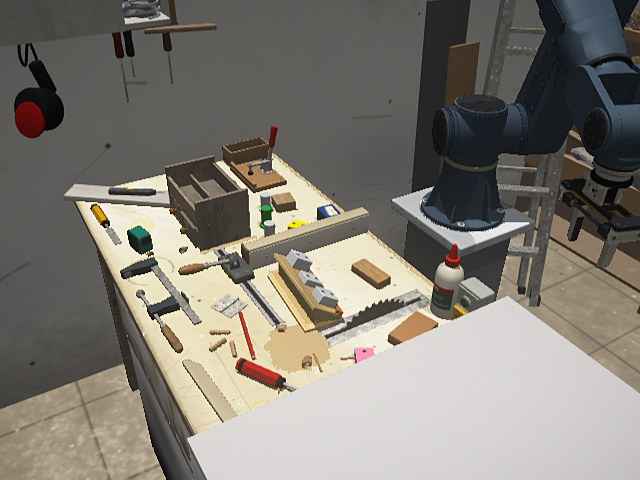

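View pics/top0.png

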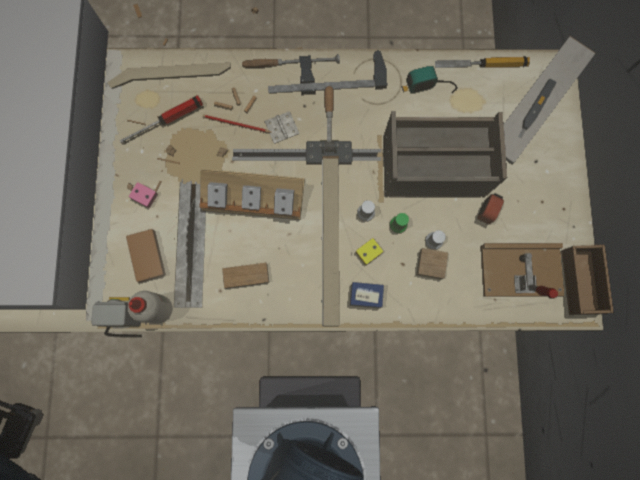

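The top view shows the rack at (250,195) with spacers at (217,195), (251,197) and (284,202). The offcut is at (246,275), the beech block at (433,263) and the rest beside it at (437,240).

What could be mistaken for the things I want:
- **Spacers:** yellow (369,251) and pink (143,194) look-alikes.
- **Rests:** the spare rest (367,210) and a green look-alike (401,222).
- **Offcut:** the cork block (145,255) and the beech block (433,263).

```bash
cat > h.py <<'E'
import numpy as np,cv2,pickle
def cloud(d):
    z=d["z_map"];v,u=np.indices(z.shape);K=d["mtx"]
    P=np.stack([(u-K[0,2])*z/K[0,0],(v-K[1,2])*z/K[1,1],z],-1)
    W=P@d["pose"][:3,:3].T+d["pose"][:3,3]; W[z<=0]=np.nan
    return W
E
python3 - <<'E'
from h import *
np.set_printoptions(precision=1,suppress=True)
d=pickle.load(open("top0.pkl","rb"));W=cloud(d)
for n,(u,v) in dict(s1=(217,195),s2=(251,197),s3=(284,202),wp=(246,275),block=(433,263),rest=(437,239),spare=(367,207),bench=(300,270),fence=(331,250),cork=(145,255)).items():
    print(n,np.nanmedian(W[v-2:v+3,u-2:u+3].reshape(-1,3),0))
# rack profile in 3 columns
for u in (217,234,251,268,284): print(u,W[170:222:3,u].tolist() and W[170:222:3,u][:,[0,2]].round(0).tolist())
def rect(n,u0,u1,v0,v1,z0,z1):
    p=W[v0:v1,u0:u1].reshape(-1,3);p=p[(p[:,2]>z0)&(p[:,2]<z1)]
    r=cv2.minAreaRect(p[:,:2].astype(np.float32));print(n,len(p),r,np.median(p[:,2]))
rect("wp",215,280,255,295,14,30);rect("block",412,455,247,285,22,40);rect("rest",424,452,225,247,45,70);rect("spare",352,380,195,218,45,70);
im=d["frame"][...,::-1]
a=cv2.resize(im[160:300,195:315],None,fx=4,fy=4,interpolation=3);b=cv2.resize(im[195:295,350:460],None,fx=4,fy=4,interpolation=3)
b=cv2.copyMakeBorder(b,0,a.shape[0]-b.shape[0],0,0,0)
c=np.hstack([a,b])[:, :];cv2.imwrite("pics/crop.png",cv2.resize(c,(800,int(560*800/c.shape[1]))))
E
```

```text
s1 [613.4 199.4  64.1]
s2 [611.2 124.5  58. ]
s3 [596.2  49.5  70.7]
wp [439.2 135.7  22.7]
block [ 465.1 -285.    30. ]
rest [ 515.9 -291.2   53.2]
spare [ 587.5 -135.4   60.8]
bench [453.1  15.2   0.3]
fence [488.3 -54.4  68.1]
cork [484.2 362.6  27. ]
217 [[688.0, 13.0], [663.0, 70.0], [657.0, 65.0], [653.0, 57.0], [645.0, 59.0], [635.0, 69.0], [628.0, 71.0], [621.0, 70.0], [616.0, 65.0], [610.0, 61.0], [604.0, 58.0], [598.0, 52.0], [592.0, 48.0], [595.0, 8.0], [589.0, 3.0], [583.0, -1.0], [575.0, 1.0], [nan, nan]]
234 [[693.0, -1.0], [663.0, 70.0], [656.0, 69.0], [652.0, 61.0], [645.0, 61.0], [639.0, 56.0], [632.0, 55.0], [627.0, 50.0], [622.0, 44.0], [617.0, 35.0], [610.0, 36.0], [601.0, 41.0], [595.0, 37.0], [588.0, 35.0], [588.0, 8.0], [584.0, -5.0], [575.0, 4.0], [568.0, 1.0]]
251 [[692.0, 3.0], [682.0, 9.0], [656.0, 70.0], [651.0, 65.0], [644.0, 65.0], [638.0, 59.0], [630.0, 64.0], [622.0, 67.0], [617.0, 62.0], [612.0, 54.0], [605.0, 54.0], [598.0, 53.0], [593.0, 46.0], [588.0, 37.0], [582.0, 35.0], [583.0, 0.0], [575.0, 3.0], [568.0, 0.0]]
268 [[691.0, 5.0], [685.0, 0.0], [
[... 327 characters left out ...]
.0], [631.0, 59.0], [621.0, 72.0], [611.0, 82.0], [606.0, 76.0], [600.0, 71.0], [594.0, 71.0], [587.0, 68.0], [583.0, 57.0], [577.0, 55.0], [576.0, 29.0], [575.0, 5.0], [568.0, 3.0]]
wp 908 ((439.8302001953125, 138.07469177246094), (45.887657165527344, 100.34032440185547), 7.692287921905518) 22.3130892051488
block 724 ((465.5512390136719, -284.6268615722656), (60.5404052734375, 60.363651275634766), 79.90174865722656) 29.881473510027604
rest 148 ((520.6145629882812, -294.0772399902344), (28.18897247314453, 27.9886474609375), 45.574188232421875) 52.990194345663895
spare 155 ((587.4067993164062, -137.0364227294922), (29.035343170166016, 28.675010681152344), 87.70269775390625) 59.670559994244286
```

View pics/crop.png

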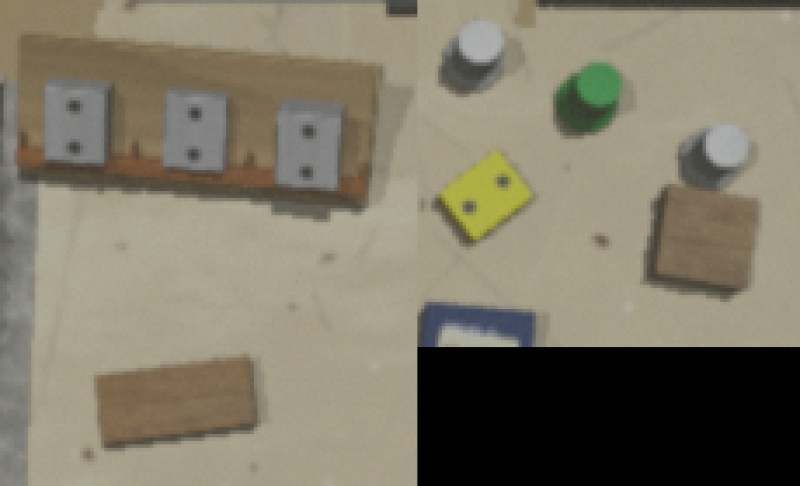

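Crop: the metal spacers lie on the rack, and the steel rest standing beside the block measures 53 mm, so the 23 mm spacer is needed. Now I measure the thicknesses normal to the rack face.

```bash
cat > fit.py <<'E'
from h import *
np.set_printoptions(precision=2,suppress=True)
from scipy.optimize import least_squares
W=cloud(pickle.load(open("top0.pkl","rb")))
R=W[165:222,197:308].reshape(-1,3);R=R[np.isfinite(R).all(1)]
def n_of(psi): t=np.radians(34);return np.array([-np.sin(t)*np.cos(psi),-np.sin(t)*np.sin(psi),np.cos(t)])
# face points: gaps between spacers & above
V,U=np.indices((57,111));V=V.ravel()+165;U=U.ravel()+197
Q=W[165:222,197:308].reshape(-1,3)
m=np.isfinite(Q).all(1)&(((abs(U-234)<6)|(abs(U-268)<5)|(V<183)))&(Q[:,2]>38)&(Q[:,2]<72)
F=Q[m]
f=lambda p:(F@n_of(p[0])-p[1])
s=least_squares(f,[0,-300],loss="soft_l1");psi,o=s.x;print("yaw deg",np.degrees(psi),"o",o,np.std(f(s.x)),len(F))
n=n_of(psi);y=np.array([-np.sin(psi),np.cos(psi),0]);x=np.cross(y,n)
for c,u0,u1 in(("s1",205,231),("s2",239,264),("s3",272,297)):
    q=W[178:222,u0:u1].reshape(-1,3);q=q[np.isfinite(q).all(1)];h=q@n-o
    med=np.median(h[h>10]);t=q[abs(h-med)<5];r=cv2.minAreaRect(np.c_[t@x,t@y].astype(np.float32))
    a=(np.percentile(t@x,[1,99]).mean(),np.percentile(t@y,[1,99]).mean())
    print(c,"thick",med,r,"centre top",a[0]*x+a[1]*y+(med+o)*n)
print("axes",x,y,n)
E
python3 fit.py
```

```text
yaw deg -4.934031955648016 o -301.80640837143386 2.782950970928661 1190
s1 thick 22.319893299781597 ((526.1422729492188, 252.4849090576172), (52.40575408935547, 39.743255615234375), 0.37033507227897644) centre top [612.01 200.83  62.5 ]
s2 thick 16.003218166869203 ((520.9931030273438, 179.25860595703125), (60.10673904418945, 50.13374710083008), 1.9048320055007935) centre top [606.86 125.42  55.8 ]
s3 thick 29.759425642167514 ((524.7754516601562, 102.50038146972656), (40.03667449951172, 50.92302703857422), 89.55986022949219) centre top [594.    51.47  68.04]
axes [ 0.83 -0.07  0.56] [0.09 1.   0.  ] [-0.56  0.05  0.83]
```

```bash
cat > tgt.py <<'E'
import numpy as np
from scipy.spatial.transform import Rotation as Ro
from bench import env
np.set_printoptions(precision=1,suppress=True)
def st():
    s=env.read_state();return np.array(s["tcp_pos"]),Ro.from_rotvec(s["orientation"]),s
def rel(name,pos,z,y,ref=None):
    """shift/turn from current pose to TCP at pos, tool z and tool y (either sign) in world"""
    p,R,s=st()
    if ref is not None: p,R=ref
    best=None
    for sg in(1,-1):
        yy=sg*np.array(y);T=Ro.from_matrix(np.c_[np.cross(yy,z),yy,z]);rv=(R.inv()*T).as_rotvec(degrees=True)
        if best is None or np.linalg.norm(rv)<np.linalg.norm(best[0]): best=(rv,T)
    print(name,"linear",R.inv().apply(np.array(pos)-p),"turn",best[0]); return np.array(pos),best[1]
E
python3 - <<'E'
from tgt import *
from h import *
p,R,s=st();print(p,R.as_matrix(),s["joint_pos"])
W=cloud(pickle.load(open("top0.pkl","rb")))
def top(n,v0,v1,u0,u1):
    q=W[v0:v1,u0:u1].reshape(-1,3);z=q[:,2];print(n,np.nanpercentile(z,[50,98,100]),"x",np.nanmin(q[z>30][:,0]) if (z>30).any() else 0,np.nanmax(q[z>30][:,0]) if (z>30).any() else 0,"y",np.nanmean(q[z>30][:,1]) if (z>30).any() else 0)
top("blade",180,307,178,200);top("bottle",285,325,115,165);top("cab",110,198,380,508);top("clamp",140,165,300,355)
psi=np.radians(-4.934);t=np.radians(34)
n=np.array([-np.sin(t)*np.cos(psi),-np.sin(t)*np.sin(psi),np.cos(t)]);y=[-np.sin(psi),np.cos(psi),0]
c=np.array([612,200.8,62.5])-22.5*n
rel("up",p+[0,0,150],R.as_matrix()[:,2],R.as_matrix()[:,1])
rel("hover",c+n*130,-n,y)
rel("grasp",c+n*14.5,-n,y);print(c,c+n*130)
E
```

```text
[178.  520.1 229.1] [[-0.9  0.3 -0. ]
 [ 0.3  0.9 -0. ]
 [ 0.  -0.  -1. ]] [ 1.2  0.4  1.7 -0.   1.1 -0.1]
blade [ 0.  34.4 49.2] x 467.7031978083311 601.2703831485971 y 266.97227914786134
bottle [110.2 180.5 198.8] x 328.3748115617658 395.5050090930216 y 338.7120530739956
cab [ 83.6 155.9 161. ] x 611.2020241753373 777.0504348169782 y -305.3508782740395
clamp [26.8 70.4 75.1] x 683.7565252414174 753.9044641231397 y -52.03710694763451
up linear [   0.    -0.2 -150. ] turn [-0. -0.  0.]
hover linear [-455.7 -176.    77.7] turn [ -4.2 -33.8 -13.5]
grasp linear [-518.4 -160.3  173.4] turn [ -4.2 -33.8 -13.5]
[624.5 199.7  43.8] [552.1 206.  151.6]
```

move_arm --plan '[{"linear": [0, 0, -60], "turn": [0, 0, 0], "claw": 0.67}, {"linear": [-30, -12, -120], "turn": [0, 0, 0], "claw": 0.67}, {"linear": [-90, -40, -130], "turn": [0, -4, -4], "claw": 0.67}, {"linear": [-150, -60, -130], "turn": [-1, -10, -6], "claw": 0.67}, {"linear": [-210, -80, -130], "turn": [-2, -17, -8], "claw": 0.67}, {"linear": [-270, -100, -130], "turn": [-3, -24, -10], "claw": 0.67}, {"linear": [-330, -125, -110], "turn": [-4, -30, -12], "claw": 0.67}, {"linear": [-390, -150, -70], "turn": [-4.2, -33.8, -13.5], "claw": 0.67}, {"linear": [-425, -165, -20], "turn": [-4.2, -33.8, -13.5], "claw": 0.67}, {"linear": [-445, -172, 30], "turn": [-4.2, -33.8, -13.5], "claw": 0.67}, {"linear": [-455.7, -176, 77.7], "turn": [-4.2, -33.8, -13.5], "claw": 0.67}, {"linear": [-455.7, -176, 77.7], "turn": [-4.2, -33.8, -13.5], "claw": 0.67}, {"linear": [-455.7, -176, 77.7], "turn": [-4.2, -33.8, -13.5], "claw": 0.67}]'

```text
t: 1.72
tcp_pos: [552.6, 206.8, 153.5]
orientation: [0.111, 2.545, -0.032]
ft_force: [0.5, 0.9, 0.6]
opening: 62.3
grasp_force: 0.0
```

```bash
python3 - <<'E'
from tgt import *
from h import *
from bench import get_image
d=get_image("wrist");pickle.dump(d,open("w1.pkl","wb"));cv2.imwrite("pics/w1.png",d["frame"][...,::-1])
p,R,s=st();print(p,R.as_matrix())
W=cloud(d).reshape(-1,3);W=W[np.isfinite(W).all(1)]
psi=np.radians(-4.934);t=np.radians(34)
n=np.array([-np.sin(t)*np.cos(psi),-np.sin(t)*np.sin(psi),np.cos(t)]);y=np.array([-np.sin(psi),np.cos(psi),0]);x=np.cross(y,n)
q=W[(abs(W@y-252.5)<34)&(abs(W@x-526)<40)];h=q@n+301.8
print("hist",np.histogram(h,np.arange(-6,34,2)))
t=q[(h>18)&(h<27)];print(len(t));r=cv2.minAreaRect(np.c_[t@x,t@y].astype(np.float32));print(r,np.median(t@n+301.8))
cc=r[0][0]*x+r[0][1]*y+(22.5-301.8)*n-22.5*n
rel("grasp",cc+14.5*n,-n,y)
E
```

```text
[552.8 207.1 154.4] [[-0.8  0.1  0.6]
 [ 0.1  1.  -0. ]
 [-0.6  0.  -0.8]]
hist (array([ 206,   81,  990, 2438,   71,   67,  933,  797,   34,   26,   33,
         23,   33,  178, 3439,  680,    0,    0,    0]), array([-6, -4, -2,  0,  2,  4,  6,  8, 10, 12, 14, 16, 18, 20, 22, 24, 26,
       28, 30, 32]))
4330
((525.8475341796875, 251.74366760253906), (40.09686279296875, 50.20588302612305), 89.5335693359375) 23.320769193436462
grasp linear [  2.6  -2.4 117.2] turn [ 0.1  0.1 -0.1]
```

View pics/w1.png

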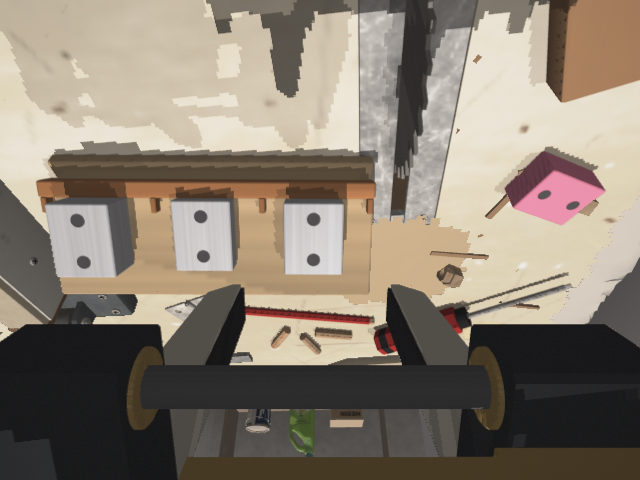

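The wrist view shows the target spacer centred between the fingers at (314,237). Its size is 50×40 mm, with the top 23 mm above the rack face. Going down to grasp.

move_arm --plan '[{"linear": [2.6, -2.4, 40], "turn": [0, 0, 0], "claw": 0.67}, {"linear": [2.6, -2.4, 80], "turn": [0, 0, 0], "claw": 0.67}, {"linear": [2.6, -2.4, 105], "turn": [0, 0, 0], "claw": 0.67}, {"linear": [2.6, -2.4, 116], "turn": [0, 0, 0], "claw": 0.67}, {"linear": [2.6, -2.4, 116], "turn": [0, 0, 0], "claw": 0.67}, {"linear": [2.6, -2.4, 116], "turn": [0, 0, 0], "claw": 0.3}, {"linear": [2.6, -2.4, 116], "turn": [0, 0, 0], "claw": 0.3}, {"linear": [2.6, -2.4, 116], "turn": [0, 0, 0], "claw": 0.3}, {"linear": [2.6, -2.4, 116], "turn": [0, 0, 0], "claw": 0.3}]'

```text
t: 2.9
tcp_pos: [614.6, 198.9, 55.2]
orientation: [0.111, 2.545, -0.031]
ft_force: [-4.3, 0.6, 7.5]
opening: 40.0
grasp_force: 30.0
```

move_arm --plan '[{"linear": [0, 0, -15], "turn": [0, 0, 0], "claw": 0.3}, {"linear": [0, 0, -50], "turn": [0, 0, 0], "claw": 0.3}, {"linear": [0, 0, -100], "turn": [0, 0, 0], "claw": 0.3}, {"linear": [0, 0, -150], "turn": [0, 5, 0], "claw": 0.3}, {"linear": [0, 0, -150], "turn": [0, 14, 0], "claw": 0.3}, {"linear": [0, 0, -150], "turn": [0, 24, 0], "claw": 0.3}, {"linear": [0, 0, -150], "turn": [0, 34, 0], "claw": 0.3}, {"linear": [0, 0, -150], "turn": [0, 34, 0], "claw": 0.3}, {"linear": [0, 0, -150], "turn": [0, 34, 0], "claw": 0.3}]'

```text
t: 4.03
tcp_pos: [531.1, 205.5, 178.4]
orientation: [-0.137, -3.138, -0.002]
ft_force: [-0.6, -0.1, -1.9]
opening: 39.9
grasp_force: 30.0
```

```bash
python3 - <<'E'
from tgt import *
psi=np.radians(-4.934);t=np.radians(34)
n=np.array([-np.sin(t)*np.cos(psi),-np.sin(t)*np.sin(psi),np.cos(t)])
print("tcp above face at grasp",np.array([614.6,198.9,55.2])@n+301.8)
p,R,s=st();print(p,s["opening"],s["grasp_force"],s["ft_force"],s["joint_pos"])
b=np.radians(-9.95);y=[-np.sin(b),np.cos(b),0];z=[0,0,-1]
rel("hover",[465.5,-284.6,120],z,y);rel("place",[465.5,-284.6,46],z,y)
E
```

```text
tcp above face at grasp 14.722569428606505
[531.1 205.5 178.4] 39.911553342554996 29.9779611825943 [-0.6 -0.1 -1.9] [ 0.3  0.4  1.7  0.   1.  -1.2]
hover linear [  22.7 -494.    57.8] turn [ 0.1 -0.   5. ]
place linear [  22.6 -494.1  131.8] turn [ 0.1 -0.   5. ]
```

move_arm --plan '[{"linear": [3, -60, 0], "turn": [0, 0, 1], "claw": 0.3}, {"linear": [6, -120, 0], "turn": [0, 0, 2], "claw": 0.3}, {"linear": [9, -180, 0], "turn": [0, 0, 2], "claw": 0.3}, {"linear": [12, -240, 0], "turn": [0, 0, 3], "claw": 0.3}, {"linear": [15, -300, 0], "turn": [0, 0, 3], "claw": 0.3}, {"linear": [18, -360, 0], "turn": [0, 0, 4], "claw": 0.3}, {"linear": [20, -420, 10], "turn": [0, 0, 5], "claw": 0.3}, {"linear": [22, -475, 30], "turn": [0, 0, 5], "claw": 0.3}, {"linear": [22.7, -494, 50], "turn": [0, 0, 5], "claw": 0.3}, {"linear": [22.7, -494, 58], "turn": [0, 0, 5], "claw": 0.3}, {"linear": [22.7, -494, 58], "turn": [0, 0, 5], "claw": 0.3}, {"linear": [22.7, -494, 58], "turn": [0, 0, 5], "claw": 0.3}]'

```text
t: 5.52
tcp_pos: [466.1, -283.6, 120.9]
orientation: [0.271, 3.129, 0.001]
ft_force: [0.5, 0.4, -1.3]
opening: 40.0
grasp_force: 30.0
```

```bash
python3 - <<'E'
from tgt import *
from h import *
from bench import get_image
d=get_image("wrist");pickle.dump(d,open("w2.pkl","wb"));cv2.imwrite("pics/w2.png",d["frame"][...,::-1])
p,R,s=st();print(p,s["joint_pos"],s["opening"])
W=cloud(d).reshape(-1,3);W=W[np.isfinite(W).all(1)]
def rect(n,c,r,z0,z1):
    q=W[(np.hypot(*(W[:,:2]-c).T)<r)&(W[:,2]>z0)&(W[:,2]<z1)]
    if len(q)>20: print(n,len(q),cv2.minAreaRect(q[:,:2].astype(np.float32)),np.median(q[:,2]))
rect("block",(465.5,-284.6),50,26,34);rect("rest",(520,-294),28,49,57);rect("spacer",(465,-284),60,95,140)
b=np.radians(-9.95);rel("place",[465.5,-284.6,46],[0,0,-1],[-np.sin(b),np.cos(b),0])
E
```

```text
[ 466.1 -283.7  120.9] [-0.6  0.5  1.8  0.   0.9 -2. ] 39.429943704394944
block 4705 ((461.7240295410156, -286.1712341308594), (60.168331146240234, 53.208126068115234), 79.80146026611328) 31.2552794581253
spacer 13714 ((463.757080078125, -283.4544372558594), (70.27583312988281, 44.261722564697266), 79.91130065917969) 129.78802883257774
place linear [ 0.5 -1.  74.9] turn [0.  0.  0.1]
```

View pics/w2.png

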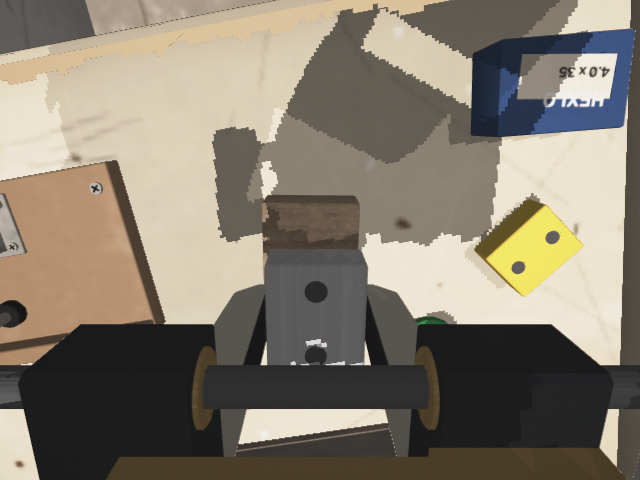

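```bash
python3 - <<'E'
from tgt import *
from h import *
d=pickle.load(open("w2.pkl","rb"));W=cloud(d).reshape(-1,3);W=W[np.isfinite(W).all(1)]
p,R,s=st();b=np.radians(-9.95);X=np.array([np.cos(b),np.sin(b),0]);Y=np.array([-np.sin(b),np.cos(b),0])
o=np.array([466.1,-283.7,0]);D=W-o
for n,m in(("spacer",(abs(W[:,2]-129.8)<1.5)&(abs(D@X)<60)&(abs(D@Y)<30)),("block",(abs(W[:,2]-31)<3)&(abs(D@X)<60)&(abs(D@Y)<45))):
    q=D[m];print(n,m.sum(),np.percentile(q@X,[.5,99.5]),np.percentile(q@Y,[.5,99.5]))
E
```

```text
spacer 10213 [-24.   18.9] [-23.5  22.9]
block 4642 [-30.2   6.9] [-32.9  26.5]
```

move_arm --plan '[{"linear": [1, -2, 25], "turn": [0, 0, 0], "claw": 0.3}, {"linear": [1, -2, 50], "turn": [0, 0, 0], "claw": 0.3}, {"linear": [1, -2, 66], "turn": [0, 0, 0], "claw": 0.3}, {"linear": [1, -2, 72], "turn": [0, 0, 0], "claw": 0.3}, {"linear": [1, -2, 75.5], "turn": [0, 0, 0], "claw": 0.3}, {"linear": [1, -2, 75.5], "turn": [0, 0, 0], "claw": 0.3}, {"linear": [1, -2, 75.5], "turn": [0, 0, 0], "claw": 0.3}]'

```text
t: 6.45
tcp_pos: [464.7, -286.4, 45.2]
orientation: [0.273, 3.129, 0.001]
ft_force: [1.3, 0.8, 3.0]
opening: 40.0
grasp_force: 30.0
```

move_arm --plan '[{"linear": [0, 0, 0.5], "turn": [0, 0, 0], "claw": 0.3}, {"linear": [0, 0, 0.5], "turn": [0, 0, 0], "claw": 0.3}, {"linear": [0, 0, 0.5], "turn": [0, 0, 0], "claw": 0.55}, {"linear": [0, 0, 0.5], "turn": [0, 0, 0], "claw": 0.6}, {"linear": [0, 0, 0.5], "turn": [0, 0, 0], "claw": 0.65}, {"linear": [0, 0, 0.5], "turn": [0, 0, 0], "claw": 0.65}, {"linear": [0, 0, -20], "turn": [0, 0, 0], "claw": 0.65}, {"linear": [0, 0, -60], "turn": [0, 0, 0], "claw": 0.65}, {"linear": [0, 0, -100], "turn": [0, 0, 0], "claw": 0.65}, {"linear": [60, 0, -120], "turn": [0, 0, 0], "claw": 0.65}, {"linear": [60, 0, -120], "turn": [0, 0, 0], "claw": 0.65}, {"linear": [60, 0, -120], "turn": [0, 0, 0], "claw": 0.65}]'

```text
t: 7.95
tcp_pos: [405.5, -276.2, 164.7]
orientation: [0.273, 3.129, 0.001]
ft_force: [-1.0, -0.3, 0.5]
opening: 60.8
grasp_force: 0.0
```

```bash
python3 - <<'E'
from tgt import *
from h import *
from bench import get_image
d=get_image("wrist");pickle.dump(d,open("w3.pkl","wb"));cv2.imwrite("pics/w3.png",d["frame"][...,::-1])
p,R,s=st();print(p,s["opening"],s["joint_pos"])
W=cloud(d).reshape(-1,3);W=W[np.isfinite(W).all(1)]
def rect(n,c,r,z0,z1):
    q=W[(np.hypot(*(W[:,:2]-c).T)<r)&(W[:,2]>z0)&(W[:,2]<z1)]
    if len(q)>20: print(n,len(q),cv2.minAreaRect(q[:,:2].astype(np.float32)),np.median(q[:,2]))
rect("block",(465.5,-284.6),50,27,35);rect("rest",(520,-294),17,49,57);rect("spacer",(465,-284),36,50,58)
a=np.radians(7.7)
y=[np.cos(a),np.sin(a),0]
for q in((439.8,138.1,120),(439.8,138.1,13.5)):rel("wp",q,[0,0,-1],y)
E
```

```text
[ 405.7 -276.2  164.4] 60.44705774785939 [-0.7  0.3  1.9  0.   0.9 -2.1]
block 2325 ((474.23333740234375, -288.4797668457031), (60.0977783203125, 79.00607299804688), 79.57315063476562) 31.323413376720225
spacer 3600 ((465.72857666015625, -286.73828125), (40.17086410522461, 50.904781341552734), 79.70374298095703) 54.300104575976036
wp linear [ 38.1 413.9  44.9] turn [ 0.  -0.1 72.3]
wp linear [ 38.1 413.8 151.4] turn [ 0.  -0.1 72.3]
```

View pics/w3.png

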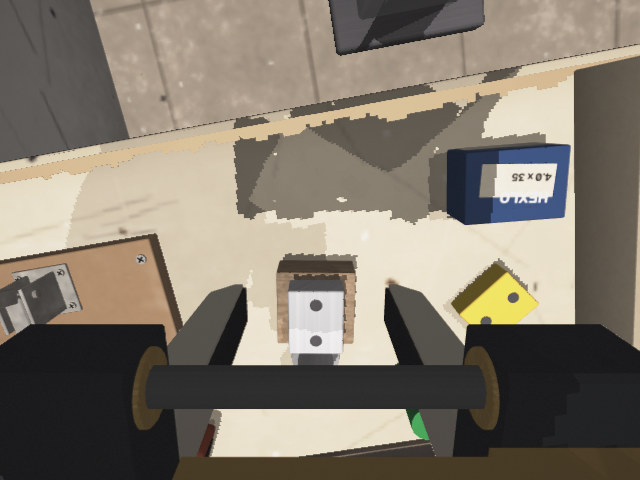

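The wrist view shows the spacer squarely on the block at (316,316), with centre error about 1–2 mm. Now the offcut.

move_arm --plan '[{"linear": [5, 55, 0], "turn": [0, 0, 10], "claw": 0.7}, {"linear": [10, 110, 0], "turn": [0, 0, 20], "claw": 0.7}, {"linear": [15, 165, 0], "turn": [0, 0, 30], "claw": 0.7}, {"linear": [20, 220, 0], "turn": [0, 0, 40], "claw": 0.7}, {"linear": [25, 275, 0], "turn": [0, 0, 50], "claw": 0.7}, {"linear": [30, 330, 0], "turn": [0, 0, 60], "claw": 0.7}, {"linear": [35, 380, 10], "turn": [0, 0, 68], "claw": 0.7}, {"linear": [38, 414, 30], "turn": [0, 0, 72], "claw": 0.7}, {"linear": [38, 414, 45], "turn": [0, 0, 72], "claw": 0.7}, {"linear": [38, 414, 45], "turn": [0, 0, 72], "claw": 0.7}, {"linear": [38, 414, 45], "turn": [0, 0, 72], "claw": 0.7}]'

```text
t: 9.38
tcp_pos: [439.8, 137.7, 120.4]
orientation: [-2.06, -2.371, -0.001]
ft_force: [0.2, 0.8, -1.0]
opening: 65.2
grasp_force: 0.0
```

```bash
python3 - <<'E'
from tgt import *
from h import *
from bench import get_image
d=get_image("wrist");pickle.dump(d,open("w4.pkl","wb"))
p,R,s=st();print(p,s["opening"],s["joint_pos"])
W=cloud(d).reshape(-1,3);W=W[np.isfinite(W).all(1)]
q=W[(np.hypot(*(W[:,:2]-(439.8,138.1)).T)<62)&(W[:,2]>18)&(W[:,2]<28)]
r=cv2.minAreaRect(q[:,:2].astype(np.float32));print(len(q),r,np.median(q[:,2]))
y=R.as_matrix()[:,1];x=R.as_matrix()[:,0];print("in tool: x",np.percentile((q-p)@x,[.5,99.5]),"y",np.percentile((q-p)@y,[.5,99.5]))
a=np.radians(7.7)
rel("wp",(439.8,138.1,13.5),[0,0,-1],[np.cos(a),np.sin(a),0])
E
```

```text
[439.9 137.7 120.6] 65.26454834115478 [0.2 0.3 2.  0.  0.8 0.1]
10293 ((440.1560974121094, 136.45509338378906), (45.08987808227539, 100.13097381591797), 7.596033573150635) 23.21003001054146
in tool: x [-50.3  48.4] y [-22.1  22.3]
wp linear [  0.2  -0.1 107.1] turn [ 0.  -0.1  0.3]
```

move_arm --plan '[{"linear": [-0.5, 0, 40], "turn": [0, 0, 0.2], "claw": 0.7}, {"linear": [-0.5, 0, 80], "turn": [0, 0, 0.2], "claw": 0.7}, {"linear": [-0.5, 0, 100], "turn": [0, 0, 0.2], "claw": 0.7}, {"linear": [-0.5, 0, 107], "turn": [0, 0, 0.2], "claw": 0.7}, {"linear": [-0.5, 0, 107], "turn": [0, 0, 0.2], "claw": 0.7}, {"linear": [-0.5, 0, 107], "turn": [0, 0, 0.2], "claw": 0.35}, {"linear": [-0.5, 0, 107], "turn": [0, 0, 0.2], "claw": 0.35}, {"linear": [-0.5, 0, 107], "turn": [0, 0, 0.2], "claw": 0.35}, {"linear": [-0.5, 0, 107], "turn": [0, 0, 0.2], "claw": 0.35}, {"linear": [-0.5, 0, 80], "turn": [0, 0, 0.2], "claw": 0.35}, {"linear": [-0.5, 0, 40], "turn": [0, 0, 0.2], "claw": 0.35}, {"linear": [-0.5, 0, -40], "turn": [0, 0, 0.2], "claw": 0.35}, {"linear": [-0.5, 0, -40], "turn": [0, 0, 0.2], "claw": 0.35}, {"linear": [-0.5, 0, -40], "turn": [0, 0, 0.2], "claw": 0.35}]'

```text
t: 11.18
tcp_pos: [439.9, 138.1, 161.2]
orientation: [2.064, 2.368, 0.005]
ft_force: [0.5, 0.6, -1.2]
opening: 45.1
grasp_force: 30.0
```

```bash
python3 - <<'E'
from tgt import *
p,R,s=st();print(p,s["opening"],s["grasp_force"],s["joint_pos"])
b=np.radians(-9.95);X=np.array([np.cos(b),np.sin(b),0]);y=[-np.sin(b),np.cos(b),0]
c=np.array([465.5,-285.6,0])+27*X
for z in(161,100,67):rel(f"z{z}",c+[0,0,z],[0,0,-1],y)
E
```

```text
[439.9 138.1 161.2] 45.08213688273189 29.99762624502182 [0.2 0.3 1.9 0.  0.9 0.1]
z161 linear [-431.4   -6.8   -0.5] turn [  0.2   0.  -72.2]
z100 linear [-431.5   -6.9   60.5] turn [  0.2   0.  -72.2]
z67 linear [-431.6   -7.    93.5] turn [  0.2   0.  -72.2]
```

move_arm --plan '[{"linear": [-55, -1, 0], "turn": [0, 0, -9], "claw": 0.35}, {"linear": [-110, -2, 0], "turn": [0, 0, -18], "claw": 0.35}, {"linear": [-165, -3, 0], "turn": [0, 0, -27], "claw": 0.35}, {"linear": [-220, -4, 0], "turn": [0, 0, -36], "claw": 0.35}, {"linear": [-275, -5, 0], "turn": [0, 0, -46], "claw": 0.35}, {"linear": [-330, -6, 0], "turn": [0, 0, -56], "claw": 0.35}, {"linear": [-385, -7, 10], "turn": [0, 0, -65], "claw": 0.35}, {"linear": [-420, -7, 30], "turn": [0, 0, -72.2], "claw": 0.35}, {"linear": [-431.5, -7, 50], "turn": [0, 0, -72.2], "claw": 0.35}, {"linear": [-431.5, -7, 60], "turn": [0, 0, -72.2], "claw": 0.35}, {"linear": [-431.5, -7, 60], "turn": [0, 0, -72.2], "claw": 0.35}, {"linear": [-431.5, -7, 60], "turn": [0, 0, -72.2], "claw": 0.35}]'

```text
t: 12.68
tcp_pos: [491.6, -289.9, 100.0]
orientation: [0.272, 3.13, 0.002]
ft_force: [-0.1, -0.4, 0.4]
opening: 44.4
grasp_force: 30.0
```

```bash
python3 - <<'E'
from tgt import *
from h import *
from bench import get_image
d=get_image("wrist");W=cloud(d).reshape(-1,3);W=W[np.isfinite(W).all(1)]
p,R,s=st();print(p,s["opening"],s["ft_force"])
b=np.radians(-9.95);X=np.array([np.cos(b),np.sin(b),0]);Y=np.array([-np.sin(b),np.cos(b),0])
rel("place",np.array([465.5,-285.6,67])+27*X,[0,0,-1],Y)
D=W-p;m=(abs(D@X)<70)&(abs(D@Y)<26)&(W[:,2]>95)&(W[:,2]<116)
q=W[m];A=np.c_[(q-p)@X,(q-p)@Y,np.ones(len(q))];k=np.median(q[:,2]);g=abs(q[:,2]-k)<4
print("wp top",k,"tilt",np.linalg.lstsq(A[g],q[g,2],rcond=None)[0],"x ext",np.percentile(A[g,0],[.5,99.5]),"y",np.percentile(A[g,1],[.5,99.5]))
E
```

```text
[ 491.7 -290.   100.3] 44.63075806030706 [0.9 1.3 0.4]
place linear [-0.4 -0.2 33.3] turn [0. 0. 0.]
wp top 109.58168633863649 tilt [  0.    0.  109.6] x ext [-48.2  50.6] y [-22.6  22.4]
```

move_arm --plan '[{"linear": [-0.4, 0, 15], "turn": [0, 0, 0], "claw": 0.35}, {"linear": [-0.4, 0, 26], "turn": [0, 0, 0], "claw": 0.35}, {"linear": [-0.4, 0, 31], "turn": [0, 0, 0], "claw": 0.35}, {"linear": [-0.4, 0, 32.5], "turn": [0, 0, 0], "claw": 0.35}, {"linear": [-0.4, 0, 32.5], "turn": [0, 0, 0], "claw": 0.35}, {"linear": [-0.4, 0, 32.5], "turn": [0, 0, 0], "claw": 0.35}]'

```text
t: 13.48
tcp_pos: [491.9, -290.6, 67.3]
orientation: [0.273, 3.13, 0.001]
ft_force: [-1.6, -0.1, -0.4]
opening: 45.2
grasp_force: 30.0
```

move_arm --plan '[{"linear": [0, 0, 0.5], "turn": [0, 0, 0], "claw": 0.35}, {"linear": [0, 0, 0.8], "turn": [0, 0, 0], "claw": 0.35}, {"linear": [0, 0, 0.8], "turn": [0, 0, 0], "claw": 0.35}]'

```text
t: 13.85
tcp_pos: [491.8, -290.5, 66.7]
orientation: [0.273, 3.13, 0.002]
ft_force: [-0.8, 0.4, 5.7]
opening: 44.9
grasp_force: 30.0
```

Contact at 5.7 N. Releasing and backing off.

move_arm --plan '[{"linear": [0, 0, 0], "turn": [0, 0, 0], "claw": 0.55}, {"linear": [0, 0, 0], "turn": [0, 0, 0], "claw": 0.65}, {"linear": [0, 0, 0], "turn": [0, 0, 0], "claw": 0.7}, {"linear": [0, 0, 0], "turn": [0, 0, 0], "claw": 0.7}, {"linear": [0, 0, -20], "turn": [0, 0, 0], "claw": 0.7}, {"linear": [0, 0, -60], "turn": [0, 0, 0], "claw": 0.7}, {"linear": [0, 0, -110], "turn": [0, 0, 0], "claw": 0.7}, {"linear": [60, 0, -120], "turn": [0, 0, 0], "claw": 0.7}, {"linear": [120, 0, -120], "turn": [0, 0, 0], "claw": 0.7}, {"linear": [120, 0, -120], "turn": [0, 0, 0], "claw": 0.7}, {"linear": [120, 0, -120], "turn": [0, 0, 0], "claw": 0.7}]'

```text
t: 15.22
tcp_pos: [374.2, -270.4, 186.8]
orientation: [0.273, 3.129, 0.001]
ft_force: [0.4, -0.4, -0.1]
opening: 65.3
grasp_force: 0.0
```

```bash
python3 - <<'E'
from tgt import *
from h import *
from bench import get_image
for n in("wrist","top"):
    d=get_image(n);Wi=cloud(d);W=Wi.reshape(-1,3);W=W[np.isfinite(W).all(1)]
    q=W[(np.hypot(*(W[:,:2]-(492,-290)).T)<65)&(W[:,2]>68)&(W[:,2]<85)]
    if len(q)<50: print(n,len(q));continue
    r=cv2.minAreaRect(q[:,:2].astype(np.float32));b=np.radians(-9.95);e=np.array(r[0])-[465.5,-285.6]
    A=np.c_[q[:,:2]-r[0],np.ones(len(q))];k=np.linalg.lstsq(A,q[:,2],rcond=None)[0]
    print(n,len(q),r,"in block",e@[np.cos(b),np.sin(b)],e@[-np.sin(b),np.cos(b)],"slope",k[:2]*1000,"mrad z",k[2])
    cv2.imwrite("pics/end_%s.png"%n,d["frame"][...,::-1])
E
python3 -c "
import cv2;a=cv2.imread('pics/end_top.png')[150:330,190:460];cv2.imwrite('pics/endcrop.png',cv2.resize(a,None,fx=2.9,fy=2.9,interpolation=3))"
```

```text
wrist 4399 ((493.3057861328125, -290.9316101074219), (45.00971603393555, 100.7619857788086), 79.87359619140625) in block 28.30879893453383 -0.446891133730612 slope [11.9 -2. ] mrad z 76.13399785504745
top 849 ((494.37060546875, -288.36187744140625), (45.72504806518555, 100.57774353027344), 78.91887664794922) in block 28.913581452977454 2.268178717738984 slope [ 1.  -1.1] mrad z 74.88437212647797
```

View pics/end_wrist.png

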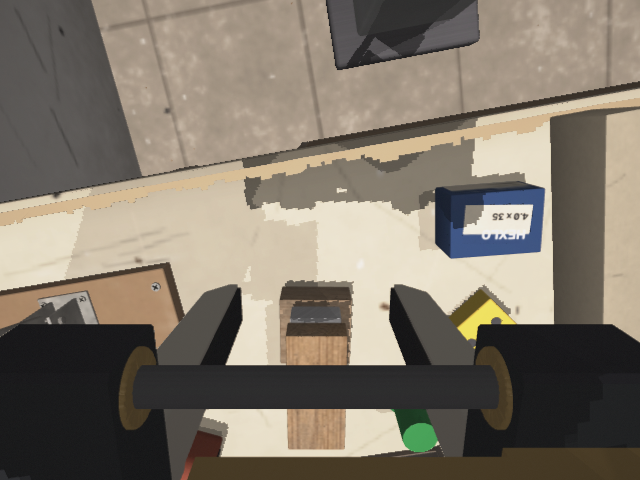

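The wrist view shows the offcut (317,390) lying level and in line on the spacer (315,315) and the rest, with nothing else disturbed. Handing in.

```bash
python3 -c "
from bench import env
print(env.job_done())"
```

```text
the job is handed in; nothing more can be done
None
```

I set the 23 mm spacer on the beech block and laid the pine offcut across it and the 53 mm rest, measuring about level and in line; the job is handed in (the bench returned no verdict).

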